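# Sort the full vial boxes from the empty ones by feel

## Task

The three closed vial boxes on the black pad look alike, but one or two of them are full and heavy. From the robot's left to its right, raise one end of each box about a centimetre while its other end stays on the pad, to feel whether it is full; put every full box flat in the steel tray and leave the empty ones standing where they were. Keep the boxes close to level, set them down without dropping them, and do not disturb the glassware and rack nearby.

Things in the scene. Friction and masses are not known exactly. Their poses are not given: they have to be found in the camera images.
- box_a: The box on the robot's left (largest y): closed box of opaque white plastic with a grey lid, smooth upright sides, 150 long (its x axis) x 56 wide (y) x 60 high (z); origin at the centre of its underside. It starts loose on the pad, its x axis within 13 degrees of world x. It can be gripped firmly across its width anywhere along its length.
- box_b: The middle box, just like box_a. An empty one weighs 0.17 kg, a full one 0.65 to 0.85 kg, weight centred: gripped 45 mm from the middle, that end rises at about 1 N or at 4 to 5 N. Pinched hard by a hand kept level, a light box comes up whole; tilt the hand with it, or pinch lightly. Boxes start 35 mm or more apart.
- box_c: The box on the robot's right (smallest y), just like box_a.
- pad: Black rubber bench pad, fixed, 240 (x) x 380 (y) x 5 thick, on which the boxes stand; origin at the centre of its underside, z up. It lies on the left or the right of the bench.
- tray: Shallow steel tray, fixed, on the other side of the bench: 240 (x) x 280 (y) outside, walls 4 thick and 22 high, floor 4 thick; origin at the centre of its underside, z up. It starts without boxes; two boxes fit side by side, each along x, at y = +60 and -60.
- jar: Bystander: amber glass jar with white cap, 68 across, 100 high, beyond the pad or tray; origin at the centre of its underside.
- tube_rack: Bystander: low blue rack of capped clear tubes, 90 x 160 x 75 high, beyond the pad or tray; origin at the centre of its underside.
- beaker: Bystander: glass beaker, 70 across, 80 high, beyond the pad or tray; origin at the centre of its underside.
- heater: Bystander: small white dry-bath heater with an aluminium block on top, fixed, 130 x 110 x 86 high, beyond the pad and tray; origin at the centre of its underside.
There are look-alikes about, which are no part of the job. Leave any brown or red look-alike of the box_b alone.

How it is judged:
On the way, in this order (a step that is already met when the one before it is completed fails the run):
1. one end of the left-hand box is raised (tilted over 0.04 rad) while its other end still bears on the pad (angle between box_a's own z axis and vertical above 0.04 rad and contact force between box_a and pad above 0.15 N), for 0.2 s.
2. one end of the middle box is raised (tilted over 0.04 rad) while its other end still bears on the pad (angle between box_b's own z axis and vertical above 0.04 rad and contact force between box_b and pad above 0.15 N), for 0.2 s.
3. one end of the right-hand box is raised (tilted over 0.04 rad) while its other end still bears on the pad (angle between box_c's own z axis and vertical above 0.04 rad and contact force between box_c and pad above 0.15 N), for 0.2 s.
At the end, for the whole second after the job is handed in: Every full box (bearing on the tray with more than 4 N) stands on the tray's floor inside its walls; every empty box (under 4 N) stands on the pad within 50 mm of where it started; all boxes level within 0.05 rad and at rest (((contact force between box_a and tray above 4 N and z of box_a in the frame of tray below 0.012 m and x of box_a in the frame of tray between -0.1 and 0.1 m and y of box_a in the frame of tray between -0.12 and 0.12 m) or (contact force between box_a and pad between 0.8 and 4 N and distance of box_a from where it was at the start of the episode below 0.05 m)) and angle between each of box_a, box_b, box_c's own z axis and vertical below 0.05 rad and linear speed of each of box_a, box_b, box_c below 0.02 m/s and ((contact force between box_b and tray above 4 N and z of box_b in the frame of tray below 0.012 m and x of box_b in the frame of tray between -0.1 and 0.1 m and y of box_b in the frame of tray between -0.12 and 0.12 m) or (contact force between box_b and pad between 0.8 and 4 N and distance of box_b from where it was at the start of the episode below 0.05 m)) and ((contact force between box_c and tray above 4 N and z of box_c in the frame of tray below 0.012 m and x of box_c in the frame of tray between -0.1 and 0.1 m and y of box_c in the frame of tray between -0.12 and 0.12 m) or (contact force between box_c and pad between 0.8 and 4 N and distance of box_c from where it was at the start of the episode below 0.05 m))); the robot touches nothing.
It fails at once if a box is tilted more than 0.3 rad (angle between any of box_a, box_b, box_c's own z axis and vertical above 0.3 rad).
It fails at once if a box is dropped or knocked (over 0.4 m/s with no finger on it) ((linear speed of box_a above 0.4 m/s and contact force between box_a and the fingers below 0.1 N) or (linear speed of box_b above 0.4 m/s and contact force between box_b and the fingers below 0.1 N) or (linear speed of box_c above 0.4 m/s and contact force between box_c and the fingers below 0.1 N)).
It fails at once if the jar, the beaker or the tube rack is moved by more than 30 mm or tipped over 0.3 rad (distance of any of jar, beaker, tube_rack from where it was at the start of the episode above 0.03 m or angle between any of jar, beaker, tube_rack's own z axis and vertical above 0.3 rad).
It also fails if it takes over 72 s, if anything falls off the work surface, if the arm or the gripper's body presses on something with over 40 N, if the wrist force passes 120 N, or if a joint passes its speed limit or range.

## Robot

A 7-joint arm with a two-finger parallel gripper is mounted at the origin on the work surface. World frame = base frame: x ahead of the robot, y to its left, z up, the work surface at z = 0. Lengths are in m, angles in rad, forces in N, time in s.
With the tool pointing down it reaches from about 0.4 to 0.85 m from the base axis. Payload 10.4 kg.
Tool frame: the origin (TCP) lies at the very end of the fingers, on their centre line; the grasp point (between the pads) lies 19 mm behind it (r.pinch_z is the z of the grasp point in the tool frame, in m); z points along the fingers, y is the line along which they close (so a half turn about z gives the same grasp; the last joint's range is limited). The gripper opens to 87 mm and grips with 3 to 60 N. Pads are 19 mm wide; open, the fingers measure 117 mm over their backs; the gripper's body (75 mm by 190 mm) begins 51 mm behind the grasp point.
Start: joints at [-1.192, 0.332, -0.065, 1.46, 0.022, 1.35, -0.088], TCP at [0.244, 0.575, 0.223] pointing down, gripper open.
Joint ranges: [-2.6, 2.6], [-0.5, 2.12], [-1.47, 1.34], [0.16, 2.42], [-1.27, 4.41], [0.06, 2.06], [-2.6, 2.6]. Speed limits (rad/s): [2.22, 2.22, 2.79, 2.79, 3.14, 3.14, 3.14].

## Interface

Orientations are given as a 3x3 rotation matrix whose columns are the frame's x, y, z axes.
In Python, from workcell import readout, vision, order, r gives the robot as it stands.
- The arm moves only by the tool jog_arm, never from a script. Its argument "commands" is one flat list of numbers, 7 for each row, row after row: the finger opening in cm, from 0 to 8.7, then the shift along the tool's x, y, z in cm, then the turn, a rotation vector about the tool's x, y, z in degrees. In form: [grip, x, y, z, wx, wy, wz, grip, x, y, z, wx, wy, wz, ...]. A call has 1 to 20 rows; each row is the pose to reach, as a shift and turn from the pose commanded when the call began, along the tool's axes at that moment; what a row does not reach only later rows make up. A row lasts 1/10 s, in which the tool goes at most 50 mm and 8.59 degrees, less where a joint would pass 70% of its speed; a pose out of reach is approached as far as the arm can. A call with a gripper value outside its range is refused whole. The fingers move at their own pace and stop on an object; "squeeze" is the grip in N (left out, the last holds). Time passes only in rows, so rows that repeat a pose let the fingers close. It gives the time, the measured TCP pose, the force, the opening and the grip force at its end, in the units of the state.
- readout.read_state(): the state, without advancing time (a new reading comes with each control period).
- vision.grab_frame(name): name is "side" or "top" or "wrist"; returns the picture (480x640x3 uint8, red, green, blue); there is no depth.
- vision.camera_info(name): a dict with "intrinsics" (3x3 intrinsics, pixels), "eye" and "orientation" of the camera in the world; the wrist camera has in their place "mount" (4x4, takes a point from camera to tool coordinates, whose origin is the TCP and whose axes are the flange's). Camera axes: x right, y down, z forward; pixel columns grow to the right and rows downward; lengths in m; the calibration is good to about 2 mm. A picture is of the moment at which its call begins: read the wrist's pose just before it. camera_info takes no time and is no camera call.
- order.hand_in(): hands the job in; it is judged then, once.
The state is a dict: "clock": time; "qpos": joint angles; "joint_velocities": joint speeds; "effort": joint torques, N m; "position": TCP position; "ee_rot": TCP orientation; "ft_force": force on the tool from outside, world axes, zero at the start; "moment": the same for the moment, N m; "opening": finger opening in m; "finger_force": force on a finger pad.
Only numpy, scipy, OpenCV 4.12 (cv2) and the standard library are available. Lean on these libraries where they do the work, as an engineer would, in place of code of your own. Each camera call takes 0.05 s, during which the arm holds its last target. There are 200 camera calls.

## Working session

There is one attempt and no reset: what is moved stays moved. The work goes in short steps, Python scripts to look and compute and a tool call to move; the robot and the scene stay as the last step left them, time stands still between calls to the robot, and variables do not carry over. Pictures are saved under pics/ and viewed, at most 11 in all, crops included, and the job is handed in when it is done.

Besides the shell and the picture viewer there is one more tool, called after "Emit:" as name(argument=value, ...) on one line, values as JSON. jog_arm: Moves the arm, as the interface text tells. Its arguments: {"type":"object","properties":{"commands":{"type":"array","items":{"type":"number"}},"squeeze":{"type":"number"}},"required":["commands"]}

```bash
mkdir -p pics; python3 - <<'E'
from workcell import readout, vision, r
import cv2,numpy as np
np.set_printoptions(precision=4,suppress=True)
for n in("top","side"):
    cv2.imwrite(f"pics/{n}0.png",vision.grab_frame(n)[:,:,::-1]); print(n,vision.camera_info(n))
print(vision.camera_info("wrist")); s=readout.read_state();print(s)
E
```

```text
top {'intrinsics': array([[574.3562,   0.    , 318.4936],
       [  0.    , 574.3562, 242.2684],
       [  0.    ,   0.    ,   1.    ]]), 'eye': array([ 0.3876, -0.0779,  1.3723]), 'orientation': array([[ 0.0306, -0.9949,  0.0957],
       [-0.9995, -0.0315, -0.0084],
       [ 0.0114, -0.0954, -0.9954]])}
side {'intrinsics': array([[446.4447,   0.    , 315.7658],
       [  0.    , 446.4447, 234.4608],
       [  0.    ,   0.    ,   1.    ]]), 'eye': array([ 0.468 , -0.8469,  0.6995]), 'orientation': array([[ 0.9954, -0.0758,  0.0587],
       [-0.0942, -0.6597,  0.7456],
       [-0.0178, -0.7477, -0.6638]])}
{'intrinsics': array([[386.8106,   0.    , 320.4566],
       [  0.    , 386.8106, 239.1244],
       [  0.    ,   0.    ,   1.    ]]), 'mount': array([[-0.0001, -0.9618, -0.2737,  0.0766],
       [ 1.    , -0.0002,  0.0004,  0.0001],
       [-0.0004, -0.2737,  0.9618, -0.1617],
       [ 0.    ,  0.    ,  0.    ,  1.    ]])}
{'clock': 0.1, 'qpos': array([-1.1916,  0.3328, -0.0647,  1.4608,  0.0216,  1.3499, -0.0885]), 'joint_velocities': array([ 0.    , -0.0026, -0.0006, -0.0031, -0.0006,  0.0008, -0.0002]), 'effort': array([  0.0018, -62.4542,   0.0247, -39.0716,  -0.0614,   0.0367,
         0.0001]), 'position': array([0.2443, 0.5749, 0.2218]), 'ee_rot': array([[-0.9204,  0.391 , -0.0004],
       [ 0.391 ,  0.9204, -0.0012],
       [-0.0001, -0.0013, -1.    ]]), 'ft_force': array([-0.4998,  0.2067, -0.1791]), 'moment': array([ 0.0061, -0.062 ,  0.0109]), 'finger_force': 0.0, 'opening': 0.08668523798136277}
```

View pics/top0.png

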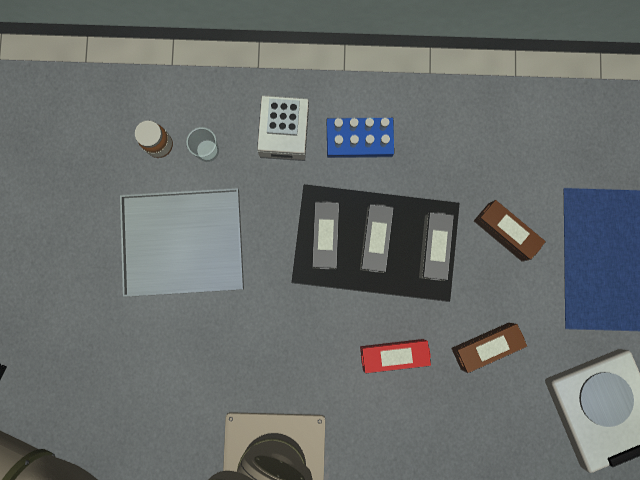

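View pics/side0.png

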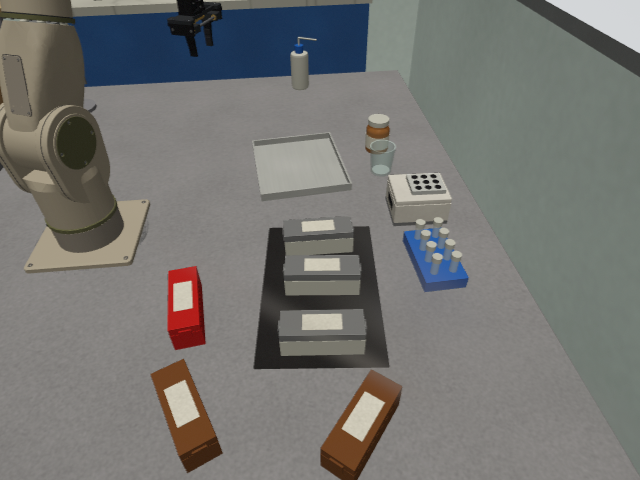

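The top view shows tray at (182,242) and pad at (375,242). The candidates are three grey-lidded boxes on the pad at (326,235), (377,238) and (438,246), a red box at (396,356), and brown boxes at (510,230) and (490,347). By the description I choose the three on the pad: a, b and c from left to right.

```bash
cat > h.py <<'E'
import numpy as np, cv2
from workcell import readout, vision, order, r
np.set_printoptions(precision=4,suppress=True)
def cast(n,uv,z):
    c=vision.camera_info(n);uv=np.atleast_2d(uv).astype(float)
    d=(np.c_[uv,np.ones(len(uv))]@np.linalg.inv(c['intrinsics']).T)@np.array(c['orientation']).T
    e=np.array(c['eye']);return e+d*((z-e[2])/d[:,2])[:,None]
E
python3 - <<'E'
from h import *
im=cv2.imread("pics/top0.png");g=cv2.cvtColor(im,cv2.COLOR_BGR2GRAY)
roi=np.zeros_like(g);cv2.fillPoly(roi,[np.array([[307,190],[455,208],[446,295],[297,279]])],255)
print(im[235,310],im[210,326],im[260,326],im[275,436],im[250,424],im[250,422],im[250,426],im[250,321])
lid=((g>70)&(g<150)&(roi>0)).astype(np.uint8)*255
lid=cv2.morphologyEx(lid,cv2.MORPH_OPEN,np.ones((3,3)))
cs=cv2.findContours(lid,cv2.RETR_EXTERNAL,cv2.CHAIN_APPROX_NONE)[0]
vis=im.copy()
for c in sorted([c for c in cs if cv2.contourArea(c)>500],key=lambda c:c[:,0,0].mean()):
    P=cast("top",c[:,0]+0.0,0.065)[:,:2]
    R=cv2.minAreaRect((P*1000).astype(np.float32));b=cv2.boxPoints(R)
    e=b[1]-b[0] if np.hypot(*(b[1]-b[0]))>np.hypot(*(b[2]-b[1])) else b[2]-b[1]
    a=np.degrees(np.arctan(e[1]/e[0]));print("box",R,"yaw",a)
    cv2.drawContours(vis,[c],-1,(0,255,0),1)
for nm,m,z in(("pad",(g<45),.005),):
    q=np.zeros_like(g);q[180:305,285:465]=m[180:305,285:465]*255
    c=np.vstack([c for c in cv2.findContours(q,0,1)[0] if cv2.contourArea(c)>200])
    print(nm,cv2.minAreaRect((cast("top",c[:,0],z)[:,:2]*1000).astype(np.float32)))
# tray inner/outer rim by hand
print(cast("top",[[121,195],[238,189],[243,289],[124,296]],.022))
cv2.imwrite("pics/c1.png",cv2.resize(vis[170:310,110:470],None,fx=2.2,fy=2.2,interpolation=0))
E
```

```text
[42 42 41] [109 112 111] [114 118 117] [114 117 116] [88 96 94] [63 68 67] [76 77 76] [109 110 109]
box ((530.9409790039062, -104.1796875), (55.01432800292969, 152.92942810058594), 89.4644546508789) yaw -0.53554446
box ((527.713134765625, -223.4954833984375), (55.01097869873047, 155.12924194335938), 84.27204895019531) yaw -5.7279487
box ((513.612548828125, -363.8212890625), (55.019561767578125, 154.54701232910156), 85.32017517089844) yaw -4.679831
pad ((524.635009765625, -226.6605987548828), (377.4186706542969, 236.93734741210938), 84.98490905761719)
[[0.6151 0.3822 0.022 ]
 [0.6386 0.106  0.022 ]
 [0.402  0.0839 0.022 ]
 [0.3772 0.3601 0.022 ]]
```

View pics/c1.png

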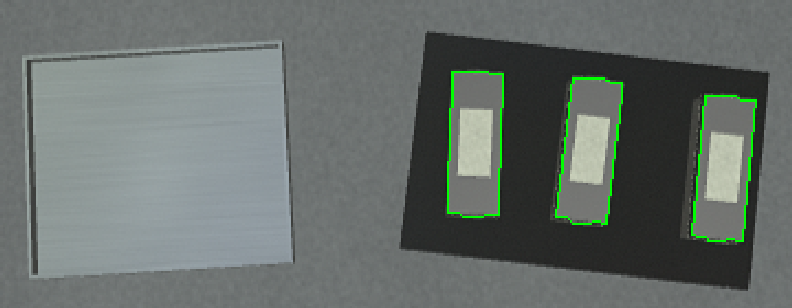

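The crop confirms the grey lids with white labels, and the outlines fit the 150 x 56 boxes. Tray rim corners in the full image are (121,195), (238,189), (243,289) and (124,296).

```bash
cat >> h.py <<'E'
from scipy.spatial.transform import Rotation as Ro
BOX={'a':(.532,-.104,-.5),'b':(.529,-.2235,-5.7),'c':(.5145,-.3638,-4.7)}
def go(x,y,z,yaw):
    s=readout.read_state();p=np.radians(yaw);Y=np.array([-np.sin(p),np.cos(p),0]);Z=np.array([0,0,-1.])
    T=np.c_[np.cross(Y,Z),Y,Z];R=s['ee_rot']
    print("cm",100*R.T@(np.array([x,y,z])-s['position']),"deg",Ro.from_matrix(R.T@T).as_rotvec(degrees=True),"t",s['clock'])
def end(k,z,o=-.045):
    x,y,w=BOX[k];p=np.radians(w);go(x+o*np.cos(p),y+o*np.sin(p),z,w)
E
python3 -c "
from h import *
end('a',.14)"
```

```text
cm [-48.872  -52.9475   8.2543] deg [ -0.0721  -0.0101 -22.5195] t 0.1
```

Emit:
jog_arm(commands=[8.7,-48.9,-52.9,4,-0.07,0,-22.5,8.7,-48.9,-52.9,4,-0.07,0,-22.5,8.7,-48.9,-52.9,4,-0.07,0,-22.5,8.7,-48.9,-52.9,4,-0.07,0,-22.5,8.7,-48.9,-52.9,4,-0.07,0,-22.5,8.7,-48.9,-52.9,4,-0.07,0,-22.5,8.7,-48.9,-52.9,4,-0.07,0,-22.5,8.7,-48.9,-52.9,4,-0.07,0,-22.5,8.7,-48.9,-52.9,4,-0.07,0,-22.5,8.7,-48.9,-52.9,4,-0.07,0,-22.5,8.7,-48.9,-52.9,4,-0.07,0,-22.5,8.7,-48.9,-52.9,4,-0.07,0,-22.5,8.7,-48.9,-52.9,4,-0.07,0,-22.5,8.7,-48.9,-52.9,4,-0.07,0,-22.5,8.7,-48.9,-52.9,4,-0.07,0,-22.5,8.7,-48.9,-52.9,8.2,-0.07,0,-22.5,8.7,-48.9,-52.9,8.2,-0.07,0,-22.5,8.7,-48.9,-52.9,8.2,-0.07,0,-22.5,8.7,-48.9,-52.9,8.2,-0.07,0,-22.5], squeeze=8)

```text
clock: 2.0
position: [0.4882, -0.1023, 0.1419]
ee_rot: [[-1.0, 0.008, 0.002], [0.008, 1.0, 0.002], [-0.002, 0.002, -1.0]]
ft_force: [-0.6, 0.3, 0.5]
opening: 0.0868
finger_force: 0.0
```

```bash
python3 -c "
from h import *
s=readout.read_state()
cv2.imwrite('pics/w1.png',vision.grab_frame('wrist')[:,:,::-1])
print(s['position'],s['ft_force']);end('a',.026)"
```

```text
[ 0.4882 -0.1023  0.1419] [-0.5608  0.2726  0.4882]
cm [ 0.1616 -0.1488 11.6047] deg [0.0959 0.127  0.0387] t 2.05
```

View pics/w1.png

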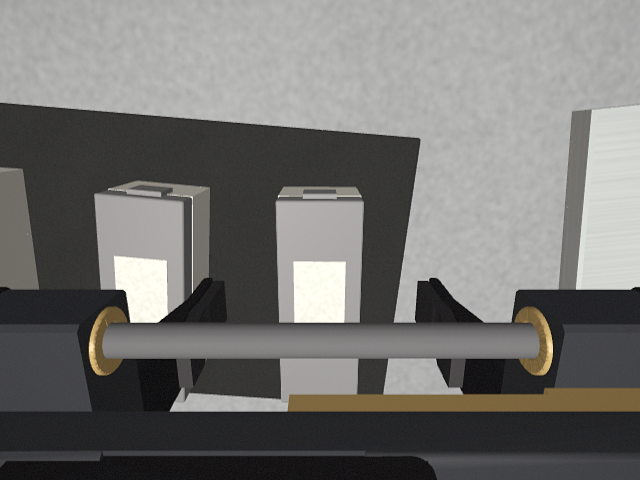

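The wrist view shows box a centred between the fingers (lid edges at columns 278–362, image centre 320), with its near end toward the top.

Emit:
jog_arm(commands=[8.7,0.15,-0.15,3,0.1,0.1,0,8.7,0.15,-0.15,6,0.1,0.1,0,8.7,0.15,-0.15,9,0.1,0.1,0,8.7,0.15,-0.15,11,0.1,0.1,0,8.7,0.15,-0.15,11.6,0.1,0.1,0,8.7,0.15,-0.15,11.6,0.1,0.1,0,5,0.15,-0.15,11.6,0.1,0.1,0,5,0.15,-0.15,11.6,0.1,0.1,0,5,0.15,-0.15,11.6,0.1,0.1,0,5,0.15,-0.15,11.6,0.1,0.1,0,5,0.15,-0.15,11.6,0.1,0.1,0,5,0.15,-0.15,11.6,0.1,0.1,0,5,0.15,-0.15,11.6,0.1,0.1,0,5,0.15,-0.15,11.6,0.1,0.1,0], squeeze=8)

```text
clock: 3.45
position: [0.4863, -0.1038, 0.0248]
ee_rot: [[-1.0, 0.009, -0.001], [0.009, 1.0, 0.0], [0.001, 0.0, -1.0]]
ft_force: [-1.9, 3.2, 5.5]
opening: 0.056
finger_force: 8.0
```

Emit:
jog_arm(commands=[5,0,0,0,0,0,0,5,0,0,0,0,0,0])

```text
clock: 3.65
position: [0.4863, -0.1037, 0.0249]
ee_rot: [[-1.0, 0.009, -0.001], [0.009, 1.0, 0.0], [0.001, 0.0, -1.0]]
ft_force: [-2.7, 2.8, 6.6]
opening: 0.056
finger_force: 8.0
```

Emit:
jog_arm(commands=[5,-0.05,0,-0.25,0,1.4,0,5,-0.1,0,-0.5,0,2.8,0,5,-0.15,0,-0.75,0,4.2,0,5,-0.2,0,-1,0,5.5,0,5,-0.2,0,-1,0,5.5,0,5,-0.2,0,-1,0,5.5,0,5,-0.2,0,-1,0,5.5,0,5,-0.2,0,-1,0,5.5,0,5,-0.2,0,-1,0,5.5,0,5,-0.2,0,-1,0,5.5,0])

```text
clock: 4.65
position: [0.4879, -0.1042, 0.0345]
ee_rot: [[-0.995, 0.009, -0.097], [0.009, 1.0, 0.0], [0.097, -0.0, -0.995]]
ft_force: [0.5, 1.1, -6.0]
opening: 0.0557
finger_force: 8.0
```

```bash
python3 -c "
from h import *
f=[]
for i in range(4):
    im=vision.grab_frame('side');s=readout.read_state();f.append(s['ft_force'])
print(np.array(f),s['position'],s['moment'])
cv2.imwrite('pics/s1.png',cv2.resize(im[190:380,230:430,::-1],None,fx=3,fy=3))"
```

```text
[[-0.2485  1.0132 -6.1908]
 [ 0.7038  0.9367 -5.2871]
 [-0.3615  1.1173 -6.1803]
 [-0.5307 -0.0016 -4.803 ]] [ 0.4879 -0.1042  0.0345] [ 0.172  -0.0175  0.0535]
```

View pics/s1.png

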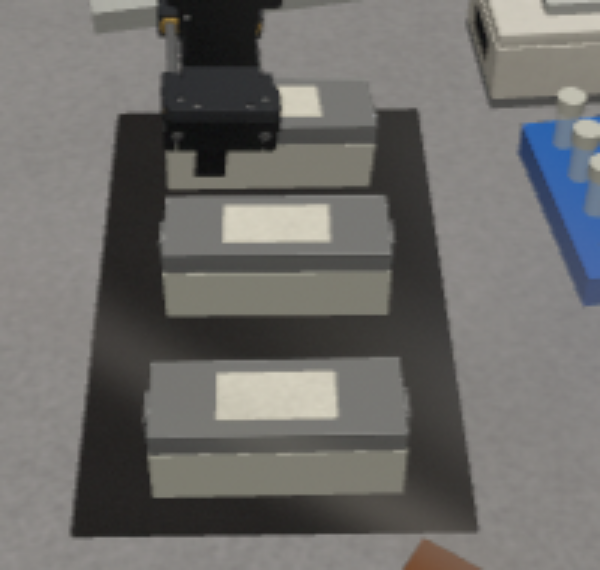

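```bash
python3 -c "
from h import *
im=vision.grab_frame('side')[:,:,::-1];a=cv2.imread('pics/side0.png')
v=np.hstack([cv2.resize(x[205:265,270:370],None,fx=4,fy=5) for x in (a,im)])
cv2.imwrite('pics/s2.png',v);print(readout.read_state()['ft_force'])"
```

```text
[-0.8669  1.2762 -4.2311]
```

View pics/s2.png

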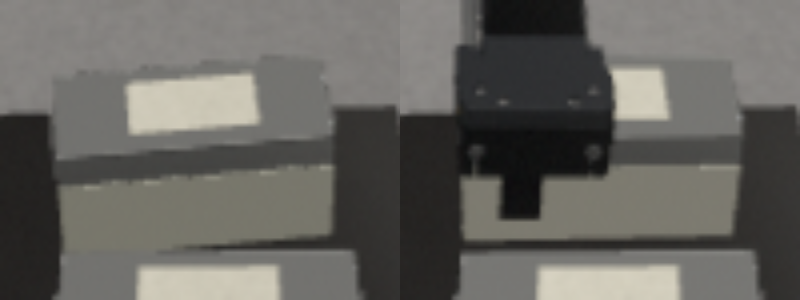

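The left panel is before and the right is now. The lid's lower edge on box a went from sloping to horizontal, about 0.07 rad, with the far end still down and about -5 N of load, so box a is full. I'll lower it and release.

Emit:
jog_arm(commands=[5,0.05,0,0.25,0,-1.4,0,5,0.1,0,0.5,0,-2.8,0,5,0.15,0,0.75,0,-4.2,0,5,0.2,0,1,0,-5.5,0,5,0.2,0,1,0,-5.5,0,5,0.2,0,1,0,-5.5,0,8.7,0.2,0,1,0,-5.5,0,8.7,0.2,0,1,0,-5.5,0,8.7,0.2,0,1,0,-5.5,0,8.7,0.2,0,1,0,-5.5,0,8.7,0.2,0,-2,0,-5.5,0,8.7,0.2,0,-6,0,-5.5,0,8.7,0.2,0,-10,0,-5.5,0,8.7,0.2,0,-10,0,-5.5,0])

```text
clock: 6.3
position: [0.4992, -0.1047, 0.1392]
ee_rot: [[-1.0, 0.009, 0.007], [0.009, 1.0, -0.0], [-0.007, -0.0, -1.0]]
ft_force: [0.4, 0.7, -0.4]
opening: 0.0868
finger_force: 0.0
```

```bash
python3 -c "
from h import *
print(readout.read_state()['ft_force']);end('b',.14)"
```

```text
[ 0.4249  0.7453 -0.4404]
cm [  1.3879 -11.4453  -0.0876] deg [0.0135 0.3861 5.1657] t 6.3
```

Emit:
jog_arm(commands=[8.7,1.4,-11.4,-0.1,0,0.4,5.2,8.7,1.4,-11.4,-0.1,0,0.4,5.2,8.7,1.4,-11.4,-0.1,0,0.4,5.2,8.7,1.4,-11.4,-0.1,0,0.4,5.2,8.7,1.4,-11.4,-0.1,0,0.4,5.2])

```text
clock: 6.8
position: [0.4808, -0.2175, 0.1348]
ee_rot: [[-0.995, 0.1, -0.009], [0.1, 0.995, 0.0], [0.009, -0.001, -1.0]]
ft_force: [-0.1, -0.6, -0.2]
opening: 0.0869
finger_force: 0.0
```

```bash
python3 -c "
from h import *
end('b',.026)
im=vision.grab_frame('wrist');g=cv2.cvtColor(im,cv2.COLOR_RGB2GRAY)
for row in(215,235,255):print(row,g[row,240:400:4])"
```

```text
cm [-0.4598 -0.1073 10.8756] deg [-0.0339 -0.5242 -0.0301] t 6.8
215 [ 71  66  67  68  71  72  72  71  69 204 208 208 207 207 206 206 205 206
 205 204 205 204 204 205 203 204 203 203 203 202 202 176  73  74  67  72
  69  71  71  69]
235 [ 70  71  71  69  70  71  71  72  70 193 207 206 207 205 205 205 205 203
 204 204 203 203 202 203 201 202 202 201 201 201 201 142  73  72  73  71
  72  68  68  70]
255 [ 72  73  71  72  70  69  72  73  72 165 205 205 204 204 205 203 202 204
 202 202 202 201 200 200 200 201 200 199 199 199 199  65  68  74  70  73
  69  71  72  72]
```

Box b is centred too (columns 276–364).

Emit:
jog_arm(commands=[8.7,-0.4,-0.05,3,0,-0.5,0,8.7,-0.4,-0.05,6,0,-0.5,0,8.7,-0.4,-0.05,9,0,-0.5,0,8.7,-0.4,-0.05,10.5,0,-0.5,0,8.7,-0.4,-0.05,10.9,0,-0.5,0,8.7,-0.4,-0.05,10.9,0,-0.5,0,5,-0.4,-0.05,10.9,0,-0.5,0,5,-0.4,-0.05,10.9,0,-0.5,0,5,-0.4,-0.05,10.9,0,-0.5,0,5,-0.4,-0.05,10.9,0,-0.5,0,5,-0.4,-0.05,10.9,0,-0.5,0,5,-0.4,-0.05,10.9,0,-0.5,0,5,-0.4,-0.05,10.9,0,-0.5,0], squeeze=6)

```text
clock: 8.15
position: [0.484, -0.219, 0.0265]
ee_rot: [[-0.995, 0.1, 0.001], [0.1, 0.995, -0.001], [-0.001, -0.001, -1.0]]
ft_force: [-1.1, 0.1, 4.4]
opening: 0.0561
finger_force: 6.0
```

Emit:
jog_arm(commands=[5,-0.05,0,-0.25,0,1.4,0,5,-0.1,0,-0.5,0,2.8,0,5,-0.15,0,-0.75,0,4.2,0,5,-0.2,0,-1,0,5.5,0,5,-0.2,0,-1,0,5.5,0,5,-0.2,0,-1,0,5.5,0,5,-0.2,0,-1,0,5.5,0,5,-0.2,0,-1,0,5.5,0,5,-0.2,0,-1,0,5.5,0,5,-0.2,0,-1,0,5.5,0])

```text
clock: 9.15
position: [0.4856, -0.2191, 0.0362]
ee_rot: [[-0.99, 0.1, -0.095], [0.099, 0.995, 0.009], [0.096, -0.001, -0.995]]
ft_force: [-0.5, 0.3, -1.4]
opening: 0.056
finger_force: 6.0
```

```bash
python3 -c "
from h import *
f=[]
for i in range(4):
    im=vision.grab_frame('side')[:,:,::-1];s=readout.read_state();f.append(s['ft_force'])
print(np.array(f),s['position'],s['ee_rot'][:,2],s['moment'])
a=cv2.imread('pics/side0.png')
v=np.hstack([cv2.resize(x[240:305,270:370],None,fx=4,fy=5) for x in (a,im)])
cv2.imwrite('pics/s3.png',v)"
```

```text
[[-0.6105  0.2446 -1.2686]
 [-0.2382  0.1881 -2.0225]
 [-0.1518 -0.8045 -1.3922]
 [ 0.0517  0.2963 -0.516 ]] [ 0.4857 -0.2192  0.0362] [-0.0953  0.0086 -0.9954] [-0.0087 -0.102  -0.0003]
```

View pics/s3.png

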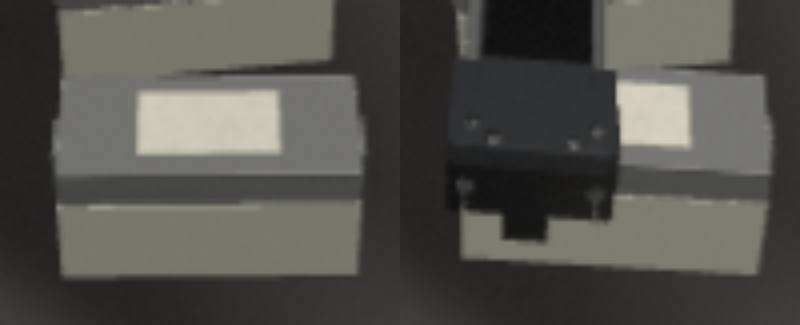

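Box b looks tilted at about 0.05 rad and carries only about 1.3 N, so it is empty. For margin I'll tilt a bit more while pressing the far end down.

Emit:
jog_arm(commands=[5,0,0,0.05,0,1,0,5,0,0,0.05,0,2,0,5,0,0,0.05,0,2,0,5,0,0,0.05,0,2,0,5,0,0,0.05,0,2,0,5,0,0,0.05,0,2,0,5,0,0,0.05,0,2,0])

```text
clock: 10.05
position: [0.4857, -0.2192, 0.0358]
ee_rot: [[-0.987, 0.1, -0.13], [0.099, 0.995, 0.012], [0.13, -0.001, -0.991]]
ft_force: [-0.5, -0.2, -2.7]
opening: 0.056
finger_force: 6.0
```

```bash
python3 -c "
from h import *
f=[]
for i in range(6):
    im=vision.grab_frame('side')[:,:,::-1];s=readout.read_state();f.append(s['ft_force'])
print(np.array(f)[:,2],s['position'],s['ee_rot'][:,2],s['moment'])
g=cv2.cvtColor(im,cv2.COLOR_BGR2GRAY)
g0=cv2.cvtColor(cv2.imread('pics/side0.png'),cv2.COLOR_BGR2GRAY)
for G in(g0,g):
  e=[]
  for u in list(range(290,358,6)):
    c=G[284:302,u].astype(float); e.append(284+np.interp(-75,-c,np.arange(18)) )
  print(np.round(e,1), np.polyfit(range(290,358,6),e,1))
"
```

```text
[-1.0907 -0.8976 -1.3689 -1.0258 -1.7392 -1.2715] [ 0.4857 -0.2192  0.0358] [-0.1297  0.0121 -0.9915] [ 0.0152 -0.1077 -0.0488]
[295.1 295.1 294.7 294.7 294.7 294.7 294.8 294.8 294.8 294.6 294.7 294.7] [ -0.0048 296.3116]
[291.6 284.  284.  292.4 292.6 284.  293.5 293.6 293.8 294.2 294.6 294.7] [  0.1288 249.4801]
```

Far end is still at its old row (294.7), near end is raised about 9 mm (0.06 rad), load about 1.2 N: box b is empty. Lowering it.

Emit:
jog_arm(commands=[5,0,0,0.3,0,-1,0,5,0,0,0.6,0,-2,0,5,0.05,0,0.8,0,-3,0,5,0.07,0,1,0,-4,0,5,0.07,0,1,0,-4,0,8.7,0.07,0,1,0,-4,0,8.7,0.07,0,1,0,-4,0,8.7,0.07,0,1,0,-4,0,8.7,0.07,0,1,0,-4,0,8.7,0.5,0,-2.5,0,-5,0,8.7,1,0,-6,0,-6,0,8.7,1.4,0,-9,0,-7.5,0,8.7,1.4,0,-9,0,-7.5,0])

```text
clock: 11.65
position: [0.4853, -0.2201, 0.1307]
ee_rot: [[-0.995, 0.101, 0.007], [0.101, 0.995, -0.002], [-0.007, -0.001, -1.0]]
ft_force: [0.1, -0.8, -0.3]
opening: 0.0867
finger_force: 0.0
```

```bash
python3 -c "
from h import *
end('c',.14)"
```

```text
cm [  0.1422 -14.092   -0.9198] deg [-0.0611  0.4156 -1.0776] t 11.65
```

Emit:
jog_arm(commands=[8.7,0.1,-14.1,-0.9,0,0.4,-1.1,8.7,0.1,-14.1,-0.9,0,0.4,-1.1,8.7,0.1,-14.1,-0.9,0,0.4,-1.1,8.7,0.1,-14.1,-0.9,0,0.4,-1.1,8.7,0.1,-14.1,-0.9,0,0.4,-1.1,8.7,0.1,-14.1,-0.9,0,0.4,-1.1])

```text
clock: 12.25
position: [0.469, -0.3577, 0.1352]
ee_rot: [[-0.997, 0.079, -0.008], [0.079, 0.997, 0.001], [0.008, 0.0, -1.0]]
ft_force: [-0.1, 0.1, 0.6]
opening: 0.0871
finger_force: 0.0
```

```bash
python3 -c "
from h import *
end('c',.026)
im=vision.grab_frame('wrist');g=cv2.cvtColor(im,cv2.COLOR_RGB2GRAY)
for row in(215,235,255):
  q=np.where(g[row,240:400]>150)[0]+240;print(row,q.min(),q.max())"
```

```text
cm [-0.1713 -0.2368 10.9216] deg [ 0.0108 -0.4359  0.1612] t 12.25
215 240 362
235 240 361
255 240 360
```

Emit:
jog_arm(commands=[8.7,-0.15,-0.1,3,0,-0.4,0.1,8.7,-0.15,-0.1,6,0,-0.4,0.1,8.7,-0.15,-0.1,9,0,-0.4,0.1,8.7,-0.15,-0.1,10.5,0,-0.4,0.1,8.7,-0.15,-0.1,10.9,0,-0.4,0.1,8.7,-0.15,-0.1,10.9,0,-0.4,0.1,5,-0.15,-0.1,10.9,0,-0.4,0.1,5,-0.15,-0.1,10.9,0,-0.4,0.1,5,-0.15,-0.1,10.9,0,-0.4,0.1,5,-0.15,-0.1,10.9,0,-0.4,0.1,5,-0.15,-0.1,10.9,0,-0.4,0.1,5,-0.15,-0.1,10.9,0,-0.4,0.1,5,-0.15,-0.1,10.9,0,-0.4,0.1], squeeze=7)

```text
clock: 13.6
position: [0.4694, -0.3601, 0.0272]
ee_rot: [[-0.997, 0.082, 0.0], [0.082, 0.997, -0.001], [-0.001, -0.001, -1.0]]
ft_force: [-1.8, 2.0, 4.4]
opening: 0.0562
finger_force: 7.0
```

Emit:
jog_arm(commands=[5,-0.05,0,-0.25,0,1.6,0,5,-0.1,0,-0.5,0,3.2,0,5,-0.15,0,-0.75,0,4.8,0,5,-0.2,0,-1,0,6.5,0,5,-0.2,0,-1,0,6.5,0,5,-0.2,0,-1,0,6.5,0,5,-0.2,0,-1,0,6.5,0,5,-0.2,0,-1,0,6.5,0,5,-0.2,0,-1,0,6.5,0,5,-0.2,0,-1,0,6.5,0])

```text
clock: 14.6
position: [0.4711, -0.3603, 0.0369]
ee_rot: [[-0.99, 0.082, -0.113], [0.082, 0.997, 0.009], [0.113, -0.001, -0.994]]
ft_force: [0.2, 0.6, -4.7]
opening: 0.0564
finger_force: 7.0
```

```bash
python3 -c "
from h import *
f=[]
for i in range(6):
    im=vision.grab_frame('side')[:,:,::-1];s=readout.read_state();f.append(s['ft_force'])
print(np.array(f)[:,2],s['position'],s['ee_rot'][:,2],s['moment'])
g=cv2.cvtColor(im,cv2.COLOR_BGR2GRAY)
g0=cv2.cvtColor(cv2.imread('pics/side0.png'),cv2.COLOR_BGR2GRAY)
U=range(284,364,6)
for G in(g0,g):
  e=[]
  for u in U:
    c=G[343:362,u].astype(float); e.append(343+np.interp(-75,-c,np.arange(19)) )
  print(np.round(e,1))
"
```

```text
[-4.8031 -5.5649 -4.7962 -4.6934 -4.1857 -4.3134] [ 0.4711 -0.3603  0.0369] [-0.1128  0.0087 -0.9936] [ 0.3335 -0.1065  0.074 ]
[355.5 355.3 355.3 355.1 355.1 355.1 354.7 354.8 354.7 354.8 354.8 354.9
 357.  361. ]
[343.  343.  343.  343.  343.  343.  343.  343.  353.6 353.7 353.9 354.7
 359.  361. ]
```

```bash
python3 -c "
from h import *
im=vision.grab_frame('side')[:,:,::-1]
a=cv2.imread('pics/side0.png')
v=np.hstack([cv2.resize(x[305:365,270:370],None,fx=4,fy=5) for x in (a,im)])
cv2.imwrite('pics/s4.png',v)"
```

```text
(no output)
```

View pics/s4.png

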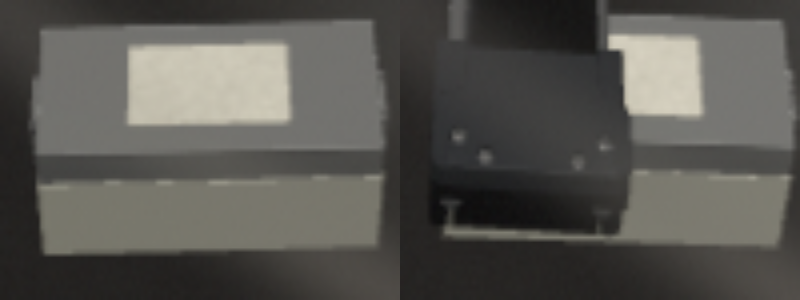

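Box c's bottom-left edge rose from row 253 to 235 while the right stayed at 245, so it is tilted about 0.056 rad with its far end down. The load is about 4.7 N: full. Lower it and release.

Emit:
jog_arm(commands=[5,0,0,0.3,0,-1,0,5,0.02,0,0.6,0,-2,0,5,0.05,0,0.8,0,-3,0,5,0.1,0,1,0,-3.5,0,5,0.1,0,1,0,-3.5,0,8.7,0.1,0,1,0,-3.5,0,8.7,0.1,0,1,0,-3.5,0,8.7,0.1,0,1,0,-3.5,0,8.7,0.1,0,1,0,-3.5,0,8.7,0.1,0,0.5,0,-6.5,0,8.7,0.1,0,0.5,0,-6.5,0])

```text
clock: 16.05
position: [0.4689, -0.361, 0.0327]
ee_rot: [[-0.996, 0.084, 0.001], [0.084, 0.996, -0.001], [-0.002, -0.001, -1.0]]
ft_force: [0.3, 0.1, 0.7]
opening: 0.0862
finger_force: 0.0
```

```bash
python3 -c "
from h import *
end('c',.028,0)"
```

```text
cm [-4.5672  0.1017  0.4739] deg [-0.0666  0.0876 -0.1178] t 16.05
```

Move to the centre of box c, grip firmly, lift 6 cm.

Emit:
jog_arm(commands=[8.7,-2.5,0.1,0.4,0,0,0,8.7,-4.6,0.1,0.4,0,0,0,8.7,-4.6,0.1,0.4,0,0,0,8.7,-4.6,0.1,0.4,0,0,0,5,-4.6,0.1,0.4,0,0,0,5,-4.6,0.1,0.4,0,0,0,5,-4.6,0.1,0.4,0,0,0,5,-4.6,0.1,0.4,0,0,0,5,-4.6,0.1,0.4,0,0,0,5,-4.6,0.1,0.4,0,0,0,5,-4.6,0.1,0.4,0,0,0,5,-4.6,0.1,-0.5,0,0,0,5,-4.6,0.1,-2,0,0,0,5,-4.6,0.1,-5,0,0,0,5,-4.6,0.1,-8.5,0,0,0,5,-4.6,0.1,-12,0,0,0,5,-4.6,0.1,-12,0,0,0], squeeze=40)

```text
clock: 17.75
position: [0.5175, -0.3647, 0.158]
ee_rot: [[-0.997, 0.083, 0.007], [0.083, 0.997, -0.004], [-0.008, -0.004, -1.0]]
ft_force: [0.1, -0.5, -6.2]
opening: 0.0556
finger_force: 40.0
```

```bash
python3 -c "
from h import *
cx,cy,w=.508,.233,5.3
p=np.radians(w)
for s in(.06,-.06):
  x,y=cx-s*np.sin(p),cy+s*np.cos(p);print(x,y);go(x,y,.155,w)"
```

```text
0.5024577647532064 0.2927434818910749
cm [ 6.9273 65.3916 -0.0003] deg [ -0.2563   0.4262 -10.0371] t 17.75
0.5135422352467937 0.1732565181089251
cm [ 4.8361 53.5753  0.0609] deg [ -0.2563   0.4262 -10.0371] t 17.75
```

Emit:
jog_arm(commands=[5,0.1,1,0,0,0,0,5,0.3,3,0,0,0,-1,5,0.7,7,0,0,0.1,-2,5,1.1,11,0,0,0.1,-3,5,1.5,15,0,-0.1,0.2,-4,5,2,19,0,-0.1,0.2,-5,5,2.4,23,0,-0.1,0.2,-6,5,2.8,27,0,-0.1,0.3,-7,5,3.3,31,0,-0.2,0.3,-8,5,3.7,35,0,-0.2,0.4,-9,5,4.1,39,0,-0.2,0.4,-10,5,4.6,43,0,-0.2,0.4,-10,5,5,47,0,-0.2,0.4,-10,5,5.4,51,0,-0.2,0.4,-10,5,5.8,55,0,-0.2,0.4,-10,5,6.2,59,0,-0.2,0.4,-10,5,6.6,62,0,-0.2,0.4,-10,5,6.8,64,0,-0.2,0.4,-10,5,6.9,65.4,0,-0.2,0.4,-10,5,6.9,65.4,0,-0.2,0.4,-10])

```text
clock: 19.75
position: [0.4999, 0.2958, 0.1507]
ee_rot: [[-0.996, -0.094, -0.008], [-0.094, 0.996, 0.002], [0.008, 0.003, -1.0]]
ft_force: [-0.0, -0.1, -6.2]
opening: 0.056
finger_force: 40.0
```

```bash
python3 -c "
from h import *
go(.5025,.2927,.029,5.3);go(.5025,.2927,.031,5.3)
print(readout.read_state()['opening'])
cv2.imwrite('pics/t2.png',cv2.resize(vision.grab_frame('top')[150:320,80:460,::-1],None,fx=2,fy=2))"
```

```text
cm [-0.3227 -0.3675 12.1678] deg [ 0.1536 -0.4368  0.0913] t 19.75
cm [-0.3211 -0.367  11.9678] deg [ 0.1536 -0.4368  0.0913] t 19.75
0.05597784330486251
```

View pics/t2.png

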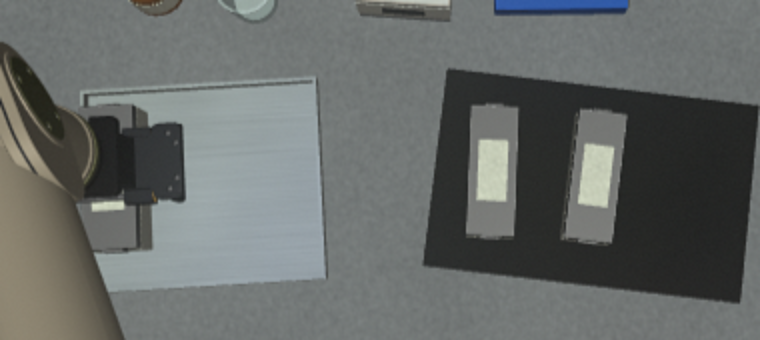

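Box c hangs level over the tray's left half at about (115,175) in the crop. Boxes a and b are unmoved on the pad. Lowering.

Emit:
jog_arm(commands=[5,-0.3,-0.35,1,0.1,-0.4,0,5,-0.3,-0.35,4,0.1,-0.4,0,5,-0.3,-0.35,7,0.1,-0.4,0,5,-0.3,-0.35,9.5,0.1,-0.4,0,5,-0.3,-0.35,11,0.1,-0.4,0,5,-0.3,-0.35,11.6,0.1,-0.4,0,5,-0.3,-0.35,11.9,0.1,-0.4,0,5,-0.3,-0.35,12,0.1,-0.4,0,5,-0.3,-0.35,12.1,0.1,-0.4,0,5,-0.3,-0.35,12.1,0.1,-0.4,0])

```text
clock: 20.8
position: [0.5036, 0.2919, 0.0312]
ee_rot: [[-0.996, -0.092, 0.001], [-0.092, 0.996, 0.002], [-0.002, 0.002, -1.0]]
ft_force: [0.4, 0.3, -6.4]
opening: 0.0556
finger_force: 40.0
```

Emit:
jog_arm(commands=[5,0,0,0.1,0,0,0,5,0,0,0.2,0,0,0,5,0,0,0.25,0,0,0,5,0,0,0.3,0,0,0,5,0,0,0.3,0,0,0])

```text
clock: 21.3
position: [0.5031, 0.2916, 0.0274]
ee_rot: [[-0.996, -0.092, 0.0], [-0.092, 0.996, 0.001], [-0.0, 0.001, -1.0]]
ft_force: [0.2, -0.2, -7.0]
opening: 0.0555
finger_force: 40.0
```

Emit:
jog_arm(commands=[5,0,0,0.1,0,0,0,5,0,0,0.15,0,0,0,5,0,0,0.15,0,0,0])

```text
clock: 21.6
position: [0.5032, 0.2917, 0.0272]
ee_rot: [[-0.996, -0.092, 0.0], [-0.092, 0.996, 0.002], [-0.0, 0.002, -1.0]]
ft_force: [-6.1, -2.9, 7.9]
opening: 0.0555
finger_force: 40.0
```

Emit:
jog_arm(commands=[5,0,0,-0.1,0,0,0,8.7,0,0,-0.1,0,0,0,8.7,0,0,-0.1,0,0,0,8.7,0,0,-0.1,0,0,0,8.7,0,0,-0.1,0,0,0,8.7,0,0,-3,0,0,0,8.7,0,0,-7,0,0,0,8.7,0,0,-11.5,0,0,0,8.7,0,0,-11.5,0,0,0])

```text
clock: 22.5
position: [0.5062, 0.2931, 0.1474]
ee_rot: [[-0.996, -0.092, 0.008], [-0.091, 0.996, 0.008], [-0.009, 0.007, -1.0]]
ft_force: [-0.5, 0.4, -0.3]
opening: 0.0868
finger_force: 0.0
```

```bash
python3 -c "
from h import *
end('a',.14,0)"
```

```text
cm [  1.0685 -39.7819   0.4583] deg [0.4174 0.4851 5.7504] t 22.5
```

Emit:
jog_arm(commands=[8.7,1.1,-39.8,0.4,0.4,0.5,5.8,8.7,1.1,-39.8,0.4,0.4,0.5,5.8,8.7,1.1,-39.8,0.4,0.4,0.5,5.8,8.7,1.1,-39.8,0.4,0.4,0.5,5.8,8.7,1.1,-39.8,0.4,0.4,0.5,5.8,8.7,1.1,-39.8,0.4,0.4,0.5,5.8,8.7,1.1,-39.8,0.4,0.4,0.5,5.8,8.7,1.1,-39.8,0.4,0.4,0.5,5.8,8.7,1.1,-39.8,0.4,0.4,0.5,5.8,8.7,1.1,-39.8,0.4,0.4,0.5,5.8,8.7,1.1,-39.8,0.4,0.4,0.5,5.8])

```text
clock: 23.6
position: [0.5289, -0.1045, 0.1362]
ee_rot: [[-1.0, 0.008, -0.008], [0.008, 1.0, -0.005], [0.008, -0.005, -1.0]]
ft_force: [-0.1, -0.2, -0.3]
opening: 0.0871
finger_force: 0.0
```

```bash
python3 -c "
from h import *
end('a',.028,0)
im=vision.grab_frame('wrist');g=cv2.cvtColor(im,cv2.COLOR_RGB2GRAY)
for row in(135,155,175):
  q=np.where(g[row,250:390]>150)[0]+250;print(row,q.min(),q.max())"
```

```text
cm [-0.4008  0.1147 10.812 ] deg [-0.3098 -0.4754  0.0666] t 23.6
135 275 367
155 275 366
175 276 366
```

Centred. Descend, grip and lift.

Emit:
jog_arm(commands=[8.7,-0.4,0.1,3,-0.3,-0.5,0,8.7,-0.4,0.1,6,-0.3,-0.5,0,8.7,-0.4,0.1,9,-0.3,-0.5,0,8.7,-0.4,0.1,10.5,-0.3,-0.5,0,8.7,-0.4,0.1,10.8,-0.3,-0.5,0,8.7,-0.4,0.1,10.8,-0.3,-0.5,0,5,-0.4,0.1,10.8,-0.3,-0.5,0,5,-0.4,0.1,10.8,-0.3,-0.5,0,5,-0.4,0.1,10.8,-0.3,-0.5,0,5,-0.4,0.1,10.8,-0.3,-0.5,0,5,-0.4,0.1,10.8,-0.3,-0.5,0,5,-0.4,0.1,10.8,-0.3,-0.5,0,5,-0.4,0.1,10.8,-0.3,-0.5,0], squeeze=40)

```text
clock: 24.95
position: [0.5321, -0.1051, 0.0286]
ee_rot: [[-1.0, 0.009, 0.001], [0.009, 1.0, -0.0], [-0.001, -0.0, -1.0]]
ft_force: [-1.5, 2.2, 5.8]
opening: 0.0557
finger_force: 40.0
```

Emit:
jog_arm(commands=[5,0,0,-0.5,0,0,0,5,0,0,-2,0,0,0,5,0,0,-5,0,0,0,5,0,0,-8.5,0,0,0,5,0,0,-12,0,0,0,5,0,0,-12.5,0,0,0,5,0,0,-12.5,0,0,0])

```text
clock: 25.65
position: [0.532, -0.1056, 0.154]
ee_rot: [[-1.0, 0.009, 0.002], [0.009, 1.0, -0.0], [-0.002, -0.0, -1.0]]
ft_force: [-0.7, -0.3, -7.3]
opening: 0.0557
finger_force: 40.0
```

```bash
python3 -c "
from h import *
go(.5135,.1733,.15,5.3)
im=vision.grab_frame('top');g=cv2.cvtColor(im,cv2.COLOR_RGB2GRAY)
cv2.imwrite('pics/t3.png',cv2.resize(im[150:320,80:460,::-1],None,fx=2,fy=2))"
```

```text
cm [ 2.108  27.868   0.3836] deg [-0.0262  0.1218 -5.8344] t 25.65
```

View pics/t3.png

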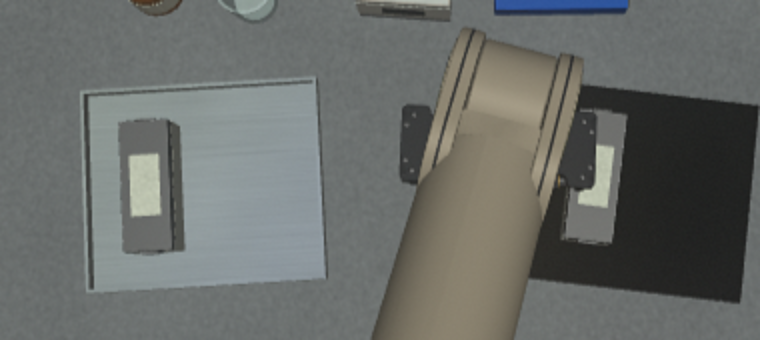

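Box c lies flat in the tray with its lid centred at about (147,186), well inside the walls. Now carry a.

Emit:
jog_arm(commands=[5,0.1,1,0,0,0,0,5,0.3,3,0,0,0,-1,5,0.6,7,0,0,0,-2,5,0.9,11,0,0,0,-3,5,1.2,15,0,0,0,-4,5,1.5,19,0,0,0,-5,5,1.8,23,0,0,0.1,-5.8,5,2,26,0,0,0.1,-5.8,5,2.1,27.5,0.4,0,0.1,-5.8,5,2.1,27.9,0.4,0,0.1,-5.8,5,2.1,27.9,0.4,0,0.1,-5.8,5,2.1,27.9,0.4,0,0.1,-5.8])

```text
clock: 26.9
position: [0.5134, 0.1723, 0.149]
ee_rot: [[-0.996, -0.09, -0.001], [-0.09, 0.996, -0.002], [0.002, -0.002, -1.0]]
ft_force: [0.2, -0.0, -6.9]
opening: 0.0554
finger_force: 40.0
```

```bash
python3 -c "
from h import *
go(.5135,.1733,.030,5.3)"
```

```text
cm [-0.0375  0.1218 11.8969] deg [-0.0888 -0.0888 -0.1157] t 26.9
```

Emit:
jog_arm(commands=[5,0,0,1,0,0,0,5,0,0,4,0,0,0,5,0,0,7,0,0,0,5,0,0,9.5,0,0,0,5,0,0,11,0,0,0,5,0,0,11.6,0,0,0,5,0,0,11.8,0,0,0,5,0,0,11.9,0,0,0,5,0,0,12,0,0,0,5,0,0,12,0,0,0,5,0,0,12,0,0,0])

```text
clock: 28.0
position: [0.5135, 0.1738, 0.0297]
ee_rot: [[-0.996, -0.092, -0.0], [-0.092, 0.996, -0.0], [0.0, -0.0, -1.0]]
ft_force: [0.1, -0.0, -7.9]
opening: 0.0559
finger_force: 40.0
```

Emit:
jog_arm(commands=[5,0,0,0.05,0,0,0,5,0,0,0.1,0,0,0,5,0,0,0.1,0,0,0])

```text
clock: 28.3
position: [0.5132, 0.1737, 0.0281]
ee_rot: [[-0.996, -0.092, -0.001], [-0.092, 0.996, -0.001], [0.001, -0.001, -1.0]]
ft_force: [-1.2, 0.1, -6.9]
opening: 0.0558
finger_force: 40.0
```

Emit:
jog_arm(commands=[5,0,0,0.05,0,0,0,5,0,0,0.1,0,0,0,5,0,0,0.1,0,0,0])

```text
clock: 28.6
position: [0.5133, 0.1737, 0.0277]
ee_rot: [[-0.996, -0.092, -0.001], [-0.092, 0.996, -0.001], [0.001, -0.0, -1.0]]
ft_force: [-5.2, -1.4, 3.5]
opening: 0.0557
finger_force: 40.0
```

In contact. Release, lift and check.

Emit:
jog_arm(commands=[8.7,0,0,0,0,0,0,8.7,0,0,0,0,0,0,8.7,0,0,0,0,0,0,8.7,0,0,0,0,0,0,8.7,0,0,-3,0,0,0,8.7,0,0,-7,0,0,0,8.7,0,0,-11.5,0,0,0,8.7,10,0,-15,0,0,0,8.7,12,0,-15,0,0,0,8.7,12,-15,-15,0,0,0,8.7,12,-15,-15,0,0,0,8.7,12,-15,-15,0,0,0,8.7,12,-15,-15,0,0,0])

```text
clock: 29.9
position: [0.4075, 0.008, 0.178]
ee_rot: [[-0.996, -0.085, 0.0], [-0.085, 0.996, 0.001], [-0.0, 0.001, -1.0]]
ft_force: [0.8, 1.5, 0.7]
opening: 0.0868
finger_force: 0.0
```

```bash
python3 -c "
from h import *
a=vision.grab_frame('top')[150:320,80:460,::-1];b=vision.grab_frame('side')[120:380,230:430,::-1]
cv2.imwrite('pics/f.png',np.hstack([cv2.resize(a,(480,340)),cv2.resize(b,(300,340))]))"
```

```text
(no output)
```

View pics/f.png

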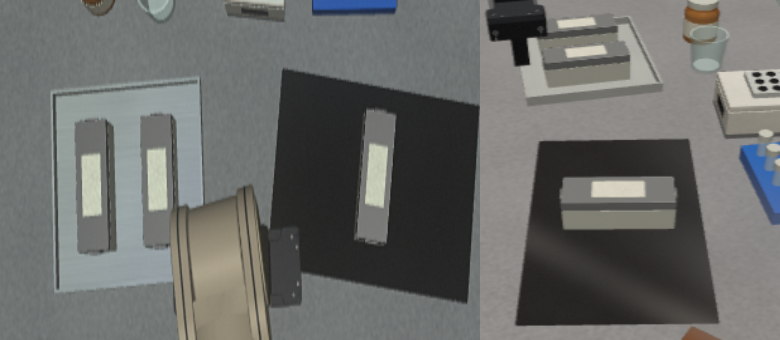

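Both full boxes lie flat in the tray at (92,186) and (157,180). Box b stands on the pad at (376,176), and the bystanders are untouched.

```bash
python3 -c "
from workcell import order
print(order.hand_in())"
```

```text
the job is handed in; nothing more can be done
None
```

I tested all three boxes left to right: box_a and box_c felt full and now lie flat in the tray, box_b felt empty and was left on the pad where it started; the job is handed in, with no verdict returned.

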